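# Lay out the condiment tray

### The arm

A 6-joint arm with a two-finger parallel gripper is mounted at the origin on a cart in front of the work surface, level with it; the furniture and walls round the work are solid. World frame = base frame: x ahead of the robot, y to its left, z up, the work surface at z = 0. Lengths are in m, angles in rad, forces in N, time in s.
With the tool pointing down it reaches from about 0.35 to 0.8 m from the base axis. Payload 7.3 kg.
Tool frame: the origin (TCP) lies at the very end of the fingers, on their centre line; the grasp point (between the pads) lies 19 mm behind it; z points along the fingers, y is the line along which they close (so a half turn about z gives the same grasp; the last joint's range is limited). The gripper opens to 85 mm and grips with 20 to 120 N. Pads are 22 mm wide; open, the fingers measure 114 mm over their backs; the gripper's body (76 mm by 85 mm) begins 54 mm behind the grasp point. The pads swing forward as they close: fully open they stand 13 mm farther back than shut.
Start: joints at [-1.422, 0.342, 1.524, -0, 1.275, -0.146], TCP at [0.153, -0.502, 0.231] pointing down, gripper open.
Joint ranges: [-2.53, 2.53], [-0.77, 2.02], [0.04, 2.7], [-1, 4.14], [0.28, 2.66], [-3.11, 3.11]. Speed limits (rad/s): [2.57, 2.57, 3.14, 3.14, 3.14, 3.14].

### API

Orientations are given as a unit quaternion [w, x, y, z].
In Python, from bench import robot gives the robot as it stands.
- The arm moves only by the shell command python3 -m pendant 'ROWS' [FORCE]. ROWS is JSON, a list of rows, each a list of 3 entries, a list of its own where there are three numbers: the opening, from -1 (shut) to 1 (fully open), so that 0 is half open, then the shift along the tool's x, y, z in cm, then the turn about the tool's z in degrees. In form: [[gripper, [x, y, z], turn], ...]. A call has 1 to 5 rows; each row is the pose to reach, as a shift and turn from the pose commanded when the call began, along the tool's axes at that moment; what a row does not reach only later rows make up. A row lasts 1/10 s, in which the tool goes at most 50 mm and 8.59 degrees, less where a joint would pass 70% of its speed; a pose out of reach is approached as far as the arm can. A call with a gripper value outside its range is refused whole. The fingers move at their own pace and stop on an object; FORCE is the grip in N (left out, the last holds). Time passes only in rows, so rows that repeat a pose let the fingers close. It gives the time, the measured TCP pose, the force, the opening and the grip force at its end, in the units of the state.
- robot.get_state(): the state, without advancing time (a new reading comes with each control period).
- robot.capture(name): name is "side" or "top"; returns the picture (420x560x3 uint8, blue, green, red); there is no depth.
- robot.get_calibration(name): a dict with "fovy" (degrees; the focal length in pixels is half the picture's height over the tangent of half this angle, whatever the lens; pixels are square), "cx", "cy" (the principal point, pixels), "D" ([k1, k2, p1, p2, k3] as OpenCV has them; the pictures are not rectified), "R" (3x3) and "t" (3): a world point X has camera coordinates R X + t. Camera axes: x right, y down, z forward; pixel columns grow to the right and rows downward; lengths in m; the calibration is good to about 2 mm. A picture is of the moment at which its call begins. get_calibration takes no time and is no camera call.
- robot.sign_off(): hands the job in; it is judged then, once.
The state is a dict: "t": time; "qpos": joint angles; "dq": joint speeds; "joint_torque": joint torques, N m; "ee_pos": TCP position; "orientation": TCP orientation; "contact_force": force on the tool from outside, world axes, zero at the start; "torque": the same for the moment, N m; "opening": finger opening in m; "grasp_force": force on a finger pad.
Only numpy, scipy, OpenCV 4.12 (cv2) and the standard library are available. Lean on these libraries where they do the work, as an engineer would, in place of code of your own. Each camera call takes 0.05 s, during which the arm holds its last target. There are 200 camera calls.

### The job

Lay out the three-bay wooden condiment tray from the things on the chopping board: stand the heavy squat jar in the middle bay, the food tin in the bay to the left of it and the slim spice jar in the bay to the right of it (left and right as the robot sees them), then stand the light glass shaker upright on top of the squat jar, centred on its lid. Keep all four upright the whole time, standing flat inside their bays at the end, and leave the cup and the kitchen timer where they are on the board.

Things in the scene. Friction and masses are not known exactly. Their poses are not given: they have to be found in the camera images.
- tray: Low pale wooden tray, fixed, 112 (x) x 288 (y) mm, three bays in a row along y. Origin: centre of the underside; x away from the robot, y to its left (yaw within 0.2 rad), z up. Bay centres: y = +94 (left), 0, -94 mm (right), x = 0. Each bay is 100 (x) x 88 (y) mm inside, floor 6 mm up; dividers reach 18 mm, long walls 20 mm, end walls 26 mm with a dark wire grip up to 48 mm.
- board: Brown chopping board, fixed, 240 (x) x 340 (y) x 22 mm. Origin: centre of the underside; x away from the robot, y to its left (yaw within 0.06 rad). Six loose things stand on it in two rows 100 mm apart in x, three to a row 95 mm apart in y, in any order; gripping along the board's x leaves room for the fingers. It stands beside the tray, on either side.
- jar: Squat glass jar with a flat wide black screw lid and yellowish content, closed, 59 x 61 mm across, 85 mm high, 0.32 kg (the heaviest). The lid is the top 11 mm, 59 mm in diameter. Origin: centre of the underside, z up.
- tin: Round food tin with a printed pale label and bare metal top, 57 mm in diameter, 72 mm high, 0.18 kg. Origin: centre of the underside, z up.
- spice: Slim round spice jar with a tall black cap and a coloured label, closed, 41 mm in diameter, 105 mm high, 0.11 kg. Origin: centre of the underside, z up.
- shaker: Small glass shaker with a grey domed metal top pierced by holes, 44 mm in diameter at its foot and up to 66 mm, its top 34 mm in diameter, 90 mm high, 0.10 kg (the lightest). Flat foot; its axis leans 2 degrees even at rest. Origin: centre of the underside, z up.
- mug: Small patterned cup with a handle, 58 mm across, 84 mm over the handle, 49 mm high, standing among the things on the board; not to be moved. Origin: under the middle of its length, z up; its handle points along -y.
- timer: Round red and white wind-up kitchen timer, 65 mm across, 56 mm high, standing among the things on the board; not to be moved. Origin: centre of the underside, z up.
There are look-alikes about, which are no part of the job. What is shaped like the shaker but blue or green is not meant. What is shaped like the spice but green is not meant.

How it is judged:
At the end, for the whole second after the job is handed in: Jar in the middle bay, tin in the left (each within 18 mm of the bay centre along the tray, 25 mm across), spice jar in the right (28 mm, 34 mm), all on the bay floor; shaker on the jar's lid within 15 mm of its centre; all upright within 0.1 rad, released, at rest (x of jar in the frame of tray between -0.025 and 0.025 m and y of jar in the frame of tray between -0.018 and 0.018 m and z of jar in the frame of tray between 0.001 and 0.011 m and angle between each of jar, tin, spice, shaker's own z axis and vertical below 0.1 rad and x of tin in the frame of tray between -0.025 and 0.025 m and y of tin in the frame of tray between 0.076 and 0.112 m and z of tin in the frame of tray between 0.001 and 0.011 m and x of spice in the frame of tray between -0.034 and 0.034 m and y of spice in the frame of tray between -0.122 and -0.066 m and z of spice in the frame of tray between 0.001 and 0.011 m and horizontal distance between shaker and jar below 0.015 m and z of shaker in the frame of jar between 0.079 and 0.091 m and linear speed of each of jar, tin, spice, shaker below 0.03 m/s and angular speed of each of jar, tin, spice, shaker below 0.3 rad/s); the robot touches nothing.
It fails at once if the cup or the kitchen timer is displaced by more than 20 mm (distance of any of mug, timer from where it was at the start of the episode above 0.02 m).
It fails at once if one of the four things is tipped by more than 0.6 rad (angle between any of jar, tin, spice, shaker's own z axis and vertical above 0.6 rad).
It also fails if it takes over 131 s, if anything falls off the work surface, if the arm or the gripper's body presses on something with over 40 N, if the wrist force passes 120 N, or if a joint passes its speed limit or range.

## Working session

There is one attempt and no reset: what is moved stays moved. The work goes in short steps, Python scripts to look and compute and a shell command to move; the robot and the scene stay as the last step left them, time stands still between calls to the robot, and variables do not carry over. Pictures are saved under pics/ and viewed, at most 16 in all, crops included, and the job is handed in when it is done.

```bash
mkdir -p pics; ls; python3 - <<'E'
from bench import robot
import cv2
for n in("side","top"):
    cv2.imwrite(f"pics/{n}0.png",robot.capture(n)); c=robot.get_calibration(n); print(n,c)
s=robot.get_state(); print(s)
E
```

```text
pics
side {'fovy': 49.66249220783219, 'cx': 278.3364550395064, 'cy': 207.49062497635867, 'D': array([0.0121646, 0.       , 0.       , 0.       , 0.       ]), 'R': array([[ 0.82871607, -0.5590998 ,  0.02524069],
       [-0.30714609, -0.49203698, -0.81459247],
       [ 0.46785784,  0.66731329, -0.57948427]]), 't': array([-0.52456077,  0.06822544,  1.37491733])}
top {'fovy': 50.385851579210666, 'cx': 282.5361882639574, 'cy': 204.49566348420868, 'D': array([-0.03743169,  0.        ,  0.        ,  0.        ,  0.        ]), 'R': array([[-0.01851692, -0.99980613, -0.00669506],
       [-0.99411463,  0.01912556, -0.10663168],
       [ 0.10673905,  0.00468117, -0.99427605]]), 't': array([-0.21114739,  0.50225614,  1.40473121])}
{'t': 0.1, 'qpos': array([-1.42195898e+00,  3.42655756e-01,  1.52489540e+00, -8.44826391e-06,
        1.27537962e+00, -1.45981954e-01]), 'dq': array([-0.00021862, -0.00250548, -0.0017239 ,  0.00174313, -0.00182003,
        0.00060767]), 'joint_torque': array([ 1.76057740e-03, -4.34447694e+01, -2.46492773e+01, -1.43252100e-04,
        4.68737679e-03, -1.58631721e-07]), 'ee_pos': array([ 0.15252474, -0.50200125,  0.23070315]), 'orientation': array([-6.69054682e-04,  9.89154455e-01,  1.46877559e-01, -4.99553572e-06]), 'contact_force': array([-0.43527616,  0.21550126, -0.50953873]), 'torque': array([-0.00083776, -0.00509054, -0.05160949]), 'grasp_force': 0.0, 'opening': 0.08564750202738863}
```

View pics/top0.png

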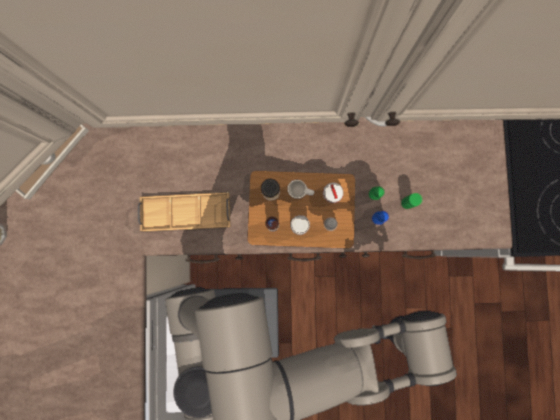

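View pics/side0.png

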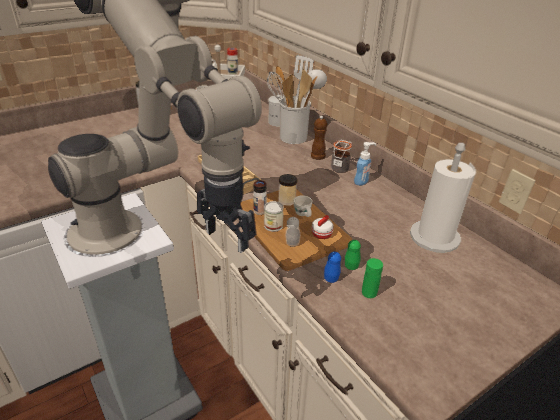

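The top view shows the far row as jar (270,188), cup (298,189) and timer (334,193). The near row is spice (272,223), tin (300,226) and shaker (331,223), with the tray around (184,212). I'll enlarge it for accuracy.

```bash
python3 - <<'E'
import cv2
i=cv2.imread("pics/top0.png")[165:255,130:360]
cv2.imwrite("pics/top0c.png",cv2.resize(i,None,fx=3.4,fy=3.4,interpolation=cv2.INTER_CUBIC))
E
cat > h.py <<'E'
import numpy as np, cv2
from bench import robot
def cal(n):
    c=robot.get_calibration(n); f=210/np.tan(np.radians(c["fovy"])/2)
    return np.array([[f,0,c["cx"]],[0,f,c["cy"]],[0,0,1]]),c
def px2w(n,uv,z):
    "pixel(s) -> world xy on the plane of height z"
    K,c=cal(n); p=cv2.undistortPoints(np.array(uv,float).reshape(-1,1,2),K,c["D"]).reshape(-1,2)
    d=np.c_[p,np.ones(len(p))]@c["R"]; o=-c["R"].T@c["t"]
    z=np.broadcast_to(z,len(p)); return o[:2]+d[:,:2]*((z-o[2])/d[:,2])[:,None]
def w2px(n,X):
    K,c=cal(n); return cv2.projectPoints(np.array(X,float).reshape(-1,1,3),cv2.Rodrigues(c["R"])[0],c["t"],K,c["D"])[0].reshape(-1,2)
E
```

```text
(no output)
```

View pics/top0c.png

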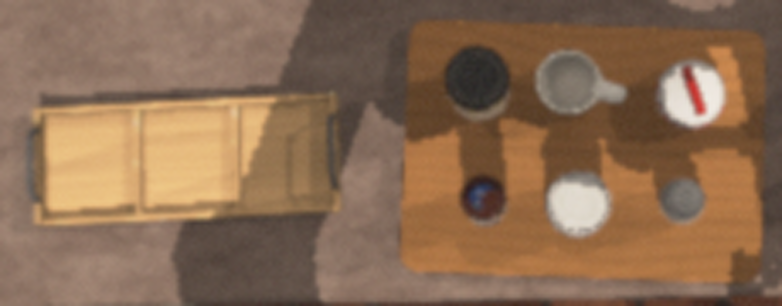

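The enlarged view shows the tray corners at crop (38,108), (38,222), (335,96) and (337,208), and the board corners at (408,20), (765,32), (762,288) and (402,270). The tops of the things are clear.

```bash
python3 - <<'E'
from h import *
np.set_printoptions(precision=4,suppress=True)
cr=lambda L:[(130+(x+.5)/3.4-.5,165+(y+.5)/3.4-.5) for x,y in L]
t=px2w("top",cr([(38,108),(38,222),(335,96),(337,208)]),.026); print("tray",t,t.mean(0), np.arctan2(*-(t[2]-t[0])[::1])if 0 else np.arctan2((t[0]-t[2])[1],(t[0]-t[2])[0])-np.pi/2,np.arctan2((t[1]-t[3])[1],(t[1]-t[3])[0])-np.pi/2, np.linalg.norm(t[0]-t[2]),np.linalg.norm(t[0]-t[1]))
b=px2w("top",cr([(408,20),(765,32),(762,280),(402,270)]),.022); print("board",b,b.mean(0))
d=b[0]-b[1]; print(np.arctan2(d[1],d[0])-np.pi/2); d=b[3]-b[2]; print(np.arctan2(d[1],d[0])-np.pi/2)
N=["jar","spice","tin","shaker","timer","mug"]
o=px2w("top",cr([(477,77),(484,196),(578,205),(683,199),(692,93),(569,81)]),[.107,.127,.094,.112,.078,.071])
print(dict(zip(N,o)))
print("cam",-cal("top")[1]["R"].T@cal("top")[1]["t"])
s=robot.get_state();print(s["ee_pos"])
E
```

```text
tray [[ 0.5333  0.2367]
 [ 0.4249  0.2351]
 [ 0.5392 -0.0463]
 [ 0.433  -0.0476]] [0.4826 0.0945] 0.02078844454922235 0.028595679030885224 0.2831231710075126 0.10836460942482515
board [[ 0.6115 -0.1159]
 [ 0.5933 -0.4559]
 [ 0.3582 -0.4447]
 [ 0.3739 -0.1078]] [ 0.4842 -0.2811]
-0.05356670939281072
-0.04658247717516262
{'jar': array([ 0.5428, -0.1837]), 'spice': array([ 0.4349, -0.1888]), 'tin': array([ 0.4275, -0.2717]), 'shaker': array([ 0.4299, -0.3638]), 'timer': array([ 0.5285, -0.3784]), 'mug': array([ 0.5427, -0.2668])}
cam [ 0.3455 -0.2273  1.4488]
[ 0.1525 -0.502   0.2307]
```

```bash
python3 - <<'E'
import cv2
i=cv2.imread("pics/side0.png")[165:275,225:360]
cv2.imwrite("pics/side0c.png",cv2.resize(i,None,fx=5,fy=5,interpolation=cv2.INTER_CUBIC))
from h import *
for n,x,y,H in[("jar",.5428,-.1837,.085),("spice",.4349,-.1888,.105),("tin",.4275,-.2717,.072),("shaker",.4299,-.3638,.09)]:
    p=w2px("side",[(x,y,.022),(x,y,.022+H)]); print(n,((p-[225,165])*5+2).round())
E
```

```text
jar [[312. 175.]
 [317.  65.]]
spice [[177. 230.]
 [178.  90.]]
tin [[239. 301.]
 [242. 204.]]
shaker [[330. 382.]
 [337. 257.]]
```

View pics/side0c.png

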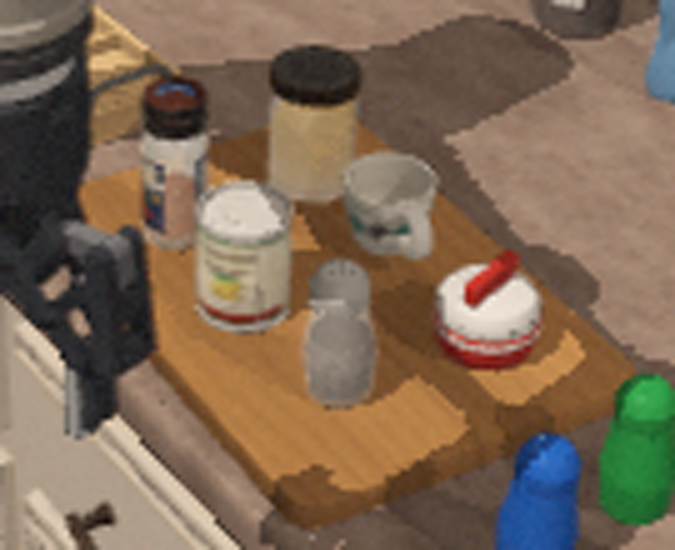

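The side view confirms jar, spice and tin to a few mm: predicted and seen tops agree at crop (316,67), (177,92) and (244,205). The shaker's foot at about (340,388) is roughly 5 mm further toward -y than I predicted, so I'll use y = -0.369. I'll start with the spice jar.

```bash
cat >> h.py <<'E'
from scipy.spatial.transform import Rotation as Ro
def rel(x,y,z,yaw=None):
    "shift (cm, tool axes) and turn (deg) from here to TCP xyz with tool y along world angle yaw"
    s=robot.get_state(); q=s["orientation"]; M=Ro.from_quat(np.r_[q[1:],q[0]]).as_matrix()
    a=np.degrees(np.arctan2(M[1,1],M[0,1])); t=0 if yaw is None else -((np.degrees(yaw)-a+90)%180-90)
    print("t",round(s["t"],2),"shift cm",((np.array([x,y,z])-s["ee_pos"])@M*100).round(2),"turn",round(t,1),"yaw",a.round(1),"pos",s["ee_pos"].round(4),"open",round(s["opening"],4),"j6",s["qpos"][5].round(2))
E
python3 -c "
from h import *
rel(.4349,-.1888,.23,-.05)"
```

```text
t 0.1 shift cm [ 36.12 -21.76   0.11] turn -70.2 yaw -73.1 pos [ 0.1525 -0.502   0.2307] open 0.0856 j6 -0.15
```

```bash
python3 -m pendant '[[1,[18,-10.9,0],-35],[1,[18,-10.9,0],-35],[1,[18,-10.9,0],-35],[1,[18,-10.9,0],-35],[1,[18,-10.9,0],-35]]' 40
python3 -c "
from h import *
rel(.4349,-.1888,.23,-.05)"
```

```text
t: 0.6
ee_pos: [0.2953, -0.342, 0.2312]
orientation: [-0.001, 0.897, 0.441, 0.001]
contact_force: [0.1, -0.6, -0.5]
opening: 0.0853
grasp_force: 0.0
t 0.6 shift cm [20.66  1.7   0.15] turn -34.8 yaw -37.6 pos [ 0.2953 -0.342   0.2312] open 0.0853 j6 -0.37
```

```bash
python3 -m pendant '[[1,[20.6,1.7,0],-35],[1,[20.6,1.7,0],-35],[1,[20.6,1.7,0],-35],[1,[20.6,1.7,0],-35],[1,[20.6,1.7,0],-35]]' 40
python3 -m pendant '[[1,[0,0,0],0],[1,[0,0,0],0]]'
python3 -c "
from h import *
rel(.4349,-.1888,.23,-.05)
rel(.4349,-.1888,.078,-.05)
robot.capture('top');cv2.imwrite('pics/top1.png',cv2.resize(robot.capture('top')[150:260,220:360],None,fx=5,fy=5,interpolation=2))"
```

```text
t: 1.1
ee_pos: [0.4361, -0.1908, 0.231]
orientation: [-0.0, 0.723, 0.691, 0.001]
contact_force: [-0.5, -1.1, 0.5]
opening: 0.0851
grasp_force: 0.0
t: 1.3
ee_pos: [0.433, -0.1949, 0.231]
orientation: [-0.0, 0.727, 0.687, -0.0]
contact_force: [-0.2, -0.8, -0.4]
opening: 0.0855
grasp_force: 0.0
t 1.3 shift cm [0.62 0.15 0.1 ] turn -0.4 yaw -3.2 pos [ 0.433  -0.1949  0.231 ] open 0.0855 j6 -0.53
t 1.3 shift cm [ 0.63  0.17 15.3 ] turn -0.4 yaw -3.2 pos [ 0.433  -0.1949  0.231 ] open 0.0855 j6 -0.53
```

View pics/top1.png

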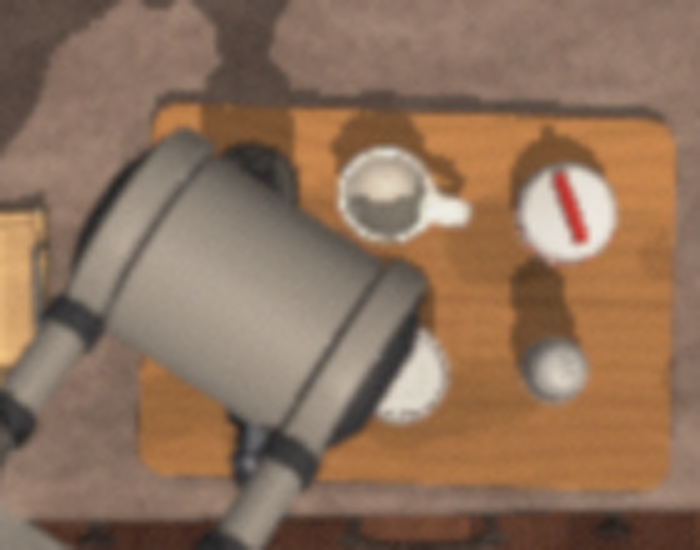

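The arm hides the spice jar from above, while the rest is unchanged: cup at crop (385,195), timer (567,213), shaker (555,370). The earlier estimates stand, so I go down and grip.

```bash
python3 -m pendant '[[1,[0.6,0.2,0],0],[1,[0.6,0.2,5],0],[1,[0.6,0.2,10],0],[1,[0.6,0.2,15],0],[1,[0.6,0.2,16],0]]' 40
python3 -m pendant '[[-1,[0,0,0],0],[-1,[0,0,0],0],[-1,[0,0,0],0],[-1,[0,0,0],0],[-1,[0,0,0],0]]' 40
python3 -m pendant '[[-1,[0,0,0],0],[-1,[0,0,0],0],[-1,[0,0,0],0],[-1,[0,0,0],0],[-1,[0,0,0],0]]' 40
python3 -c "
from h import *
rel(.4349,-.1888,.18,.025)
cv2.imwrite('pics/side1.png',cv2.resize(robot.capture('side')[155:265,205:340],None,fx=5,fy=5,interpolation=2))"
```

```text
t: 1.9
ee_pos: [0.4327, -0.1869, 0.0672]
orientation: [-0.005, 0.727, 0.687, -0.001]
contact_force: [0.8, -0.2, 0.4]
opening: 0.0855
grasp_force: 0.0
t: 2.4
ee_pos: [0.4371, -0.1892, 0.0734]
orientation: [0.002, 0.726, 0.688, 0.0]
contact_force: [-1.0, 0.1, 8.1]
opening: 0.04
grasp_force: 42.9
t: 2.9
ee_pos: [0.4371, -0.1892, 0.0734]
orientation: [0.002, 0.726, 0.688, 0.0]
contact_force: [-1.4, -1.0, 8.8]
opening: 0.0401
grasp_force: 42.9
t 2.9 shift cm [ -0.    -0.18 -10.66] turn -4.5 yaw -3.1 pos [ 0.4371 -0.1892  0.0734] open 0.0401 j6 -0.51
```

View pics/side1.png

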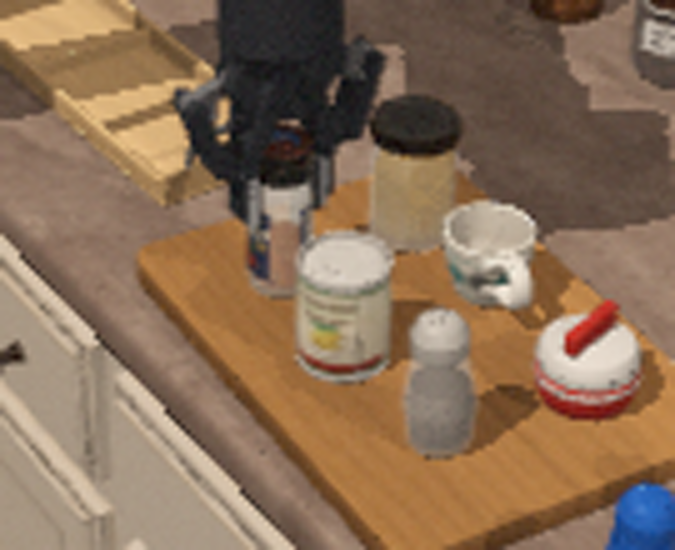

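The fingers hold the spice jar (opening 40 mm, jar upright at crop (282,220)). Lift it and carry it to the right bay.

```bash
python3 -m pendant '[[-1,[0,0,-2],0],[-1,[0,0,-5],0],[-1,[0,0,-8],0],[-1,[0,0,-8],0]]'
python3 -c "
from h import *
rel(.485,.0005,.155,.025)"
```

```text
t: 3.35
ee_pos: [0.4382, -0.1896, 0.1558]
orientation: [0.005, 0.726, 0.688, 0.001]
contact_force: [-0.0, -0.2, -0.6]
opening: 0.04
grasp_force: 42.2
t 3.35 shift cm [19.24  3.64  0.03] turn -4.5 yaw -3.1 pos [ 0.4382 -0.1896  0.1558] open 0.04 j6 -0.51
```

```bash
python3 -m pendant '[[-1,[3.2,0.6,0],-1],[-1,[7.2,1.4,0],-2],[-1,[11.6,2.2,0],-3],[-1,[15.6,3,0],-4],[-1,[18.4,3.5,0],-4.5]]'
python3 -m pendant '[[-1,[0.8,0.1,0],0],[-1,[0.8,0.1,0],0],[-1,[0.8,0.1,0],0]]'
python3 -c "
from h import *
rel(.485,.0005,.0594,.025)
cv2.imwrite('pics/top2.png',cv2.resize(robot.capture('top')[160:270,120:260],None,fx=5,fy=5,interpolation=2))"
```

```text
t: 3.85
ee_pos: [0.4809, -0.004, 0.1512]
orientation: [-0.0, 0.698, 0.716, 0.0]
contact_force: [-0.1, -0.0, -0.6]
opening: 0.0403
grasp_force: 42.2
t: 4.15
ee_pos: [0.4814, 0.0008, 0.1512]
orientation: [0.0, 0.699, 0.716, -0.0]
contact_force: [-0.3, 0.0, -1.0]
opening: 0.0401
grasp_force: 42.2
t 4.15 shift cm [-0.04  0.36  9.18] turn -0.1 yaw 1.4 pos [0.4814 0.0008 0.1512] open 0.0401 j6 -0.18
```

View pics/top2.png

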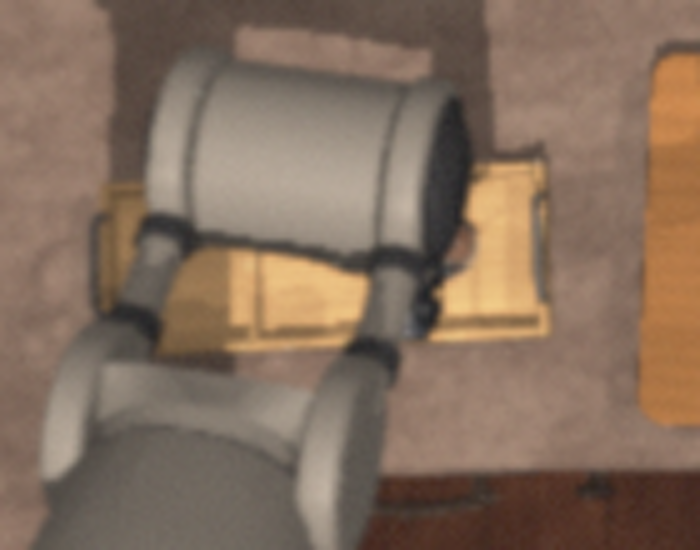

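The spice jar's right edge is at crop (477,250), above the right bay, whose centre is near (470,250). Raised objects shift left in this view, so that agrees. Lower it.

```bash
python3 -m pendant '[[-1,[0,0.3,3.5],0],[-1,[0,0.3,6.5],0],[-1,[0,0.3,8.3],0],[-1,[0,0.3,8.8],0],[-1,[0,0.3,9.1],0]]'
python3 -m pendant '[[-1,[0,0,0.1],0],[-1,[0,0,0.1],0],[-1,[0,0,0.1],0]]'
python3 -c "
from h import *
rel(.485,.0005,.0574,.025)"
```

```text
t: 4.7
ee_pos: [0.4847, 0.0007, 0.0602]
orientation: [-0.0, 0.699, 0.715, -0.0]
contact_force: [-0.0, -0.1, -1.3]
opening: 0.0398
grasp_force: 42.2
t: 5.0
ee_pos: [0.4852, 0.0015, 0.0601]
orientation: [0.001, 0.698, 0.716, 0.0]
contact_force: [0.1, -0.5, -0.9]
opening: 0.0397
grasp_force: 42.2
t 5.0 shift cm [-0.1  -0.03  0.27] turn -0.0 yaw 1.4 pos [0.4852 0.0015 0.0601] open 0.0397 j6 -0.18
```

```bash
python3 -m pendant '[[-1,[0,0,0.2],0],[-1,[0,0,0.2],0],[-1,[0,0,0.2],0]]'
python3 -m pendant '[[-1,[0,0,0.15],0],[-1,[0,0,0.15],0],[-1,[0,0,0.15],0]]'
```

```text
t: 5.3
ee_pos: [0.4852, 0.0016, 0.0579]
orientation: [0.001, 0.698, 0.716, 0.0]
contact_force: [-1.0, -1.5, 4.8]
opening: 0.04
grasp_force: 42.4
t: 5.6
ee_pos: [0.4853, 0.0015, 0.0578]
orientation: [0.001, 0.698, 0.716, 0.001]
contact_force: [-4.9, -0.3, 21.5]
opening: 0.0401
grasp_force: 44.2
```

```bash
python3 -m pendant '[[0.3,[0,0,-0.1],0],[0.6,[0,0,-0.1],0],[0.6,[0,0,-0.1],0],[0.6,[0,0,-3],0],[1,[0,0,-8],0]]'
python3 -m pendant '[[1,[0,0,-5],0],[1,[0,0,-6],0]]'
python3 -c "
from h import *
rel(.5428,-.1837,.18,-.05)"
```

```text
t: 6.1
ee_pos: [0.4824, 0.0019, 0.1337]
orientation: [-0.003, 0.699, 0.716, -0.002]
contact_force: [0.9, 0.0, 0.2]
opening: 0.0805
grasp_force: 0.0
t: 6.3
ee_pos: [0.4873, 0.0013, 0.2008]
orientation: [0.004, 0.698, 0.716, 0.003]
contact_force: [0.1, -0.2, 0.2]
opening: 0.0856
grasp_force: 0.0
t 6.3 shift cm [-18.63   5.08   2.16] turn 4.3 yaw 1.4 pos [0.4873 0.0013 0.2008] open 0.0856 j6 -0.18
```

```bash
python3 -m pendant '[[1,[-4.6,1.3,0],2],[1,[-9.3,2.6,0],4.3],[1,[-14,3.9,1],4.3],[1,[-18.5,5.2,2],4.3],[1,[-18.5,5.2,2],4.3]]'
python3 -m pendant '[[1,[0,0,0],0],[1,[0,0,0],0]]'
python3 -c "
from h import *
rel(.5428,-.1837,.058,-.05)
cv2.imwrite('pics/side2.png',cv2.resize(robot.capture('side')[120:250,180:340],None,fx=4.5,fy=4.5,interpolation=2))"
```

```text
t: 6.8
ee_pos: [0.5411, -0.187, 0.1727]
orientation: [-0.001, 0.726, 0.687, -0.001]
contact_force: [0.3, 0.6, -0.0]
opening: 0.0859
grasp_force: 0.0
t: 7.0
ee_pos: [0.5407, -0.1811, 0.1753]
orientation: [-0.001, 0.725, 0.689, -0.0]
contact_force: [-0.5, 0.4, 0.6]
opening: 0.0854
grasp_force: 0.0
t 7.0 shift cm [-0.26  0.23 11.73] turn -0.0 yaw -2.9 pos [ 0.5407 -0.1811  0.1753] open 0.0854 j6 -0.41
```

View pics/side2.png

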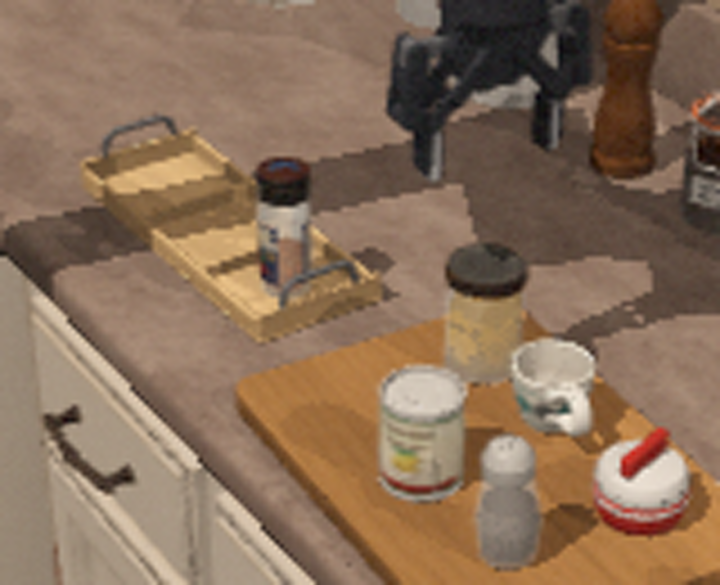

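The spice jar stands upright in the right bay at crop (283,225). The fingertips, with midpoint (490,160), sit above the jar lid (486,265). Descend and grip the jar.

```bash
python3 -m pendant '[[1,[-0.2,0.2,2],0],[1,[-0.2,0.2,5],0],[1,[-0.2,0.2,8],0],[1,[-0.2,0.2,10.5],0],[1,[-0.2,0.2,11.8],0]]' 60
python3 -m pendant '[[1,[0,0,0],0],[-1,[0,0,0],0],[-1,[0,0,0],0],[-1,[0,0,0],0],[-1,[0,0,0],0]]' 60
python3 -m pendant '[[-1,[0,0,0],0],[-1,[0,0,0],0],[-1,[0,0,0],0]]' 60
python3 -m pendant '[[-1,[0,0,-1],0],[-1,[0,0,-3],0],[-1,[0,0,-6],0],[-1,[0,0,-9],0],[-1,[0,0,-9],0]]' 60
python3 -c "
from h import *
rel(.4826,.0945,.147,.025)"
```

```text
t: 7.55
ee_pos: [0.5422, -0.1823, 0.0563]
orientation: [-0.001, 0.724, 0.69, -0.0]
contact_force: [-0.2, 0.0, 0.3]
opening: 0.0854
grasp_force: 0.0
t: 8.05
ee_pos: [0.5439, -0.1844, 0.0598]
orientation: [0.001, 0.725, 0.689, 0.001]
contact_force: [-1.5, 0.9, 5.1]
opening: 0.0575
grasp_force: 63.3
t: 8.35
ee_pos: [0.5439, -0.1844, 0.0598]
orientation: [0.001, 0.725, 0.689, 0.001]
contact_force: [-1.6, 1.8, 5.3]
opening: 0.0577
grasp_force: 63.3
t: 8.85
ee_pos: [0.5454, -0.1853, 0.1529]
orientation: [0.004, 0.725, 0.689, 0.002]
contact_force: [0.3, 0.1, -1.5]
opening: 0.0575
grasp_force: 64.9
t 8.85 shift cm [27.63 -7.7   0.42] turn -4.3 yaw -2.9 pos [ 0.5454 -0.1853  0.1529] open 0.0575 j6 -0.41
```

```bash
python3 -m pendant '[[-1,[2,-0.5,-3],0],[-1,[6,-1.6,-4],-1],[-1,[10.4,-2.9,-4],-2],[-1,[14.8,-4.1,-4],-3],[-1,[19,-5.3,-4],-4.3]]'
python3 -m pendant '[[-1,[4,-1.7,0],0],[-1,[7,-2.7,0],0],[-1,[8.3,-3,0],0],[-1,[8.3,-3,0],0],[-1,[8.3,-3,0],0]]'
python3 -c "
from h import *
rel(.4826,.0945,.046,.025)"
```

```text
t: 9.35
ee_pos: [0.4986, 0.01, 0.1873]
orientation: [-0.0, 0.698, 0.716, -0.0]
contact_force: [0.6, 0.7, -3.0]
opening: 0.0575
grasp_force: 65.6
t: 9.85
ee_pos: [0.4681, 0.09, 0.1876]
orientation: [0.0, 0.698, 0.716, -0.0]
contact_force: [0.3, -0.3, -2.7]
opening: 0.0577
grasp_force: 65.6
t 9.85 shift cm [ 0.42  1.46 14.16] turn -0.0 yaw 1.4 pos [0.4681 0.09   0.1876] open 0.0577 j6 0.01
```

```bash
python3 -m pendant '[[-1,[0.4,1.5,3],0],[-1,[0.4,1.5,6],0],[-1,[0.4,1.5,9],0],[-1,[0.4,1.5,11],0],[-1,[0.4,1.5,11.4],0]]'
python3 -m pendant '[[-1,[0,0,0],0]]'
python3 -c "
from h import *
rel(.4826,.0945,.0438,.025)
cv2.imwrite('pics/side3.png',cv2.resize(robot.capture('side')[120:230,180:300],None,fx=5,fy=5,interpolation=2))"
```

```text
t: 10.35
ee_pos: [0.4817, 0.0934, 0.0713]
orientation: [-0.001, 0.699, 0.715, -0.002]
contact_force: [0.7, -0.1, -3.1]
opening: 0.0573
grasp_force: 65.5
t: 10.45
ee_pos: [0.483, 0.0939, 0.0734]
orientation: [-0.0, 0.699, 0.715, -0.0]
contact_force: [0.3, -0.6, -2.2]
opening: 0.0577
grasp_force: 65.5
t 10.45 shift cm [ 0.07 -0.03  2.96] turn -0.1 yaw 1.3 pos [0.483  0.0939 0.0734] open 0.0577 j6 0.01
```

View pics/side3.png

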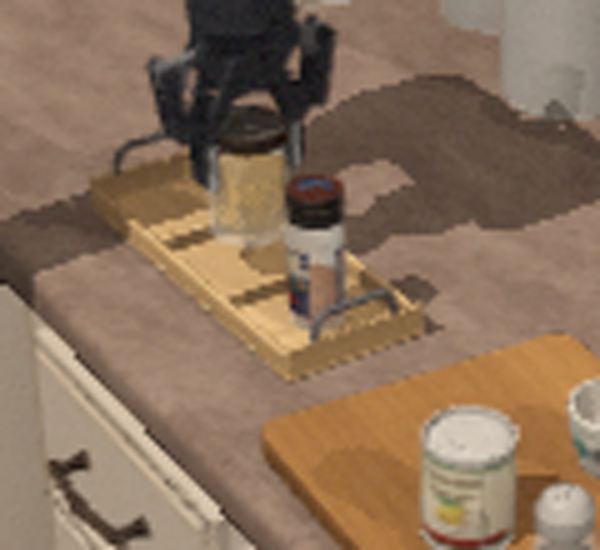

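The jar hangs upright about 30 mm above the middle bay, its foot at crop (248,235). I'll check the tray fit by projecting the divider ends into this view.

```bash
python3 - <<'E'
from h import *
c=np.array([.4826,.0945]); a=.025; X=np.array([np.cos(a),np.sin(a)]); Y=np.array([-np.sin(a),np.cos(a)])
f=lambda x,y,z:np.r_[c+x*X+y*Y,z]
for n,p in {"NE corner -x-y":f(-.056,-.144,.026),"foot corner -x -y":f(-.056,-.144,0),"+x-y":f(.056,-.144,.026),"-x+y":f(-.056,.144,.026),"+x+y":f(.056,.144,.026),"div- near":f(-.05,-.047,.018),"div+ near":f(-.05,.047,.018)}.items(): print(n,((w2px("side",p)[0]-[180,120])*5+2).round())
E
```

```text
NE corner -x-y [287. 350.]
foot corner -x -y [288. 382.]
+x-y [425. 302.]
-x+y [ 89. 175.]
+x+y [218. 138.]
div- near [223. 294.]
div+ near [159. 237.]
```

The projection fits the seen corners to within 1–2 px. Lower the jar.

```bash
python3 -m pendant '[[-1,[-0.2,0,1.2],0],[-1,[-0.2,0,2.2],0],[-1,[-0.2,0,2.6],0],[-1,[-0.2,0,2.6],0],[-1,[-0.2,0,2.6],0]]'
python3 -m pendant '[[-1,[0,0,0.2],0],[-1,[0,0,0.2],0],[-1,[0,0,0.2],0]]'
python3 -m pendant '[[-1,[0,0,0.1],0],[-1,[0,0,0.1],0],[-1,[0,0,0.1],0]]'
```

```text
t: 11.0
ee_pos: [0.483, 0.0929, 0.0482]
orientation: [0.0, 0.698, 0.716, 0.0]
contact_force: [0.2, 1.1, -2.3]
opening: 0.0573
grasp_force: 65.6
t: 11.3
ee_pos: [0.4828, 0.0929, 0.0459]
orientation: [0.0, 0.698, 0.716, 0.0]
contact_force: [0.5, -0.0, -3.5]
opening: 0.0577
grasp_force: 65.6
t: 11.6
ee_pos: [0.4827, 0.0929, 0.0448]
orientation: [0.0, 0.698, 0.716, -0.0]
contact_force: [-0.7, 1.0, -2.7]
opening: 0.0575
grasp_force: 65.6
```

```bash
python3 -m pendant '[[-1,[0,0,0.1],0],[-1,[0,0,0.1],0],[-1,[0,0,0.1],0]]'
python3 -m pendant '[[-1,[0,0,0.1],0],[-1,[0,0,0.1],0],[-1,[0,0,0.1],0]]'
```

```text
t: 11.9
ee_pos: [0.4828, 0.0929, 0.0443]
orientation: [0.0, 0.698, 0.716, 0.0]
contact_force: [-3.3, -0.1, 4.9]
opening: 0.0576
grasp_force: 65.9
t: 12.2
ee_pos: [0.4828, 0.0929, 0.0442]
orientation: [0.0, 0.698, 0.716, 0.0]
contact_force: [-5.6, 0.4, 16.1]
opening: 0.0575
grasp_force: 66.6
```

```bash
python3 -m pendant '[[0.6,[0,0,-0.1],0],[1,[0,0,-0.1],0],[1,[0,0,-0.1],0],[1,[0,0,-3],0],[1,[0,0,-8],0]]'
python3 -m pendant '[[1,[0,0,-5],0],[1,[0,0,-8],0],[1,[0,0,-8],0]]'
python3 -c "
from h import *
rel(.4275,-.2717,.2,-.05)"
```

```text
t: 12.7
ee_pos: [0.4806, 0.0927, 0.1208]
orientation: [-0.003, 0.699, 0.716, -0.003]
contact_force: [1.7, 0.6, 0.6]
opening: 0.0852
grasp_force: 0.0
t: 13.0
ee_pos: [0.4852, 0.093, 0.2072]
orientation: [0.003, 0.698, 0.716, 0.003]
contact_force: [1.4, 0.2, -0.7]
opening: 0.0853
grasp_force: 0.0
t 13.0 shift cm [-36.32  -6.66   0.66] turn 4.3 yaw 1.4 pos [0.4852 0.093  0.2072] open 0.0853 j6 0.01
```

```bash
python3 -m pendant '[[1,[-4,-0.7,0],0],[1,[-8.6,-1.6,0],1],[1,[-13.2,-2.4,0],2],[1,[-17.8,-3.2,0],3],[1,[-22.4,-4,0],4.3]]'
python3 -m pendant '[[1,[-4.5,-1.2,0],0],[1,[-9,-2.4,0],0],[1,[-13,-3.4,0],0],[1,[-13.8,-3.6,0],0],[1,[-13.8,-3.6,0],0]]'
python3 -m pendant '[[1,[0,0,0],0]]'
python3 -c "
from h import *
rel(.4275,-.2717,.048,-.05)
cv2.imwrite('pics/side4.png',cv2.resize(robot.capture('side')[120:270,190:350],None,fx=4,fy=4,interpolation=2))"
```

```text
t: 13.5
ee_pos: [0.4472, -0.1335, 0.2017]
orientation: [-0.001, 0.725, 0.689, -0.0]
contact_force: [0.1, -0.1, 0.1]
opening: 0.0855
grasp_force: 0.0
t: 14.0
ee_pos: [0.4044, -0.2688, 0.2016]
orientation: [-0.001, 0.726, 0.688, -0.0]
contact_force: [-0.0, 0.3, 0.1]
opening: 0.0853
grasp_force: 0.0
t: 14.1
ee_pos: [0.4051, -0.2669, 0.202]
orientation: [-0.001, 0.725, 0.689, 0.0]
contact_force: [0.2, 0.4, 0.5]
opening: 0.0853
grasp_force: 0.0
t 14.1 shift cm [-0.38  2.27 15.4 ] turn -0.0 yaw -2.9 pos [ 0.4051 -0.2669  0.202 ] open 0.0853 j6 -0.69
```

View pics/side4.png

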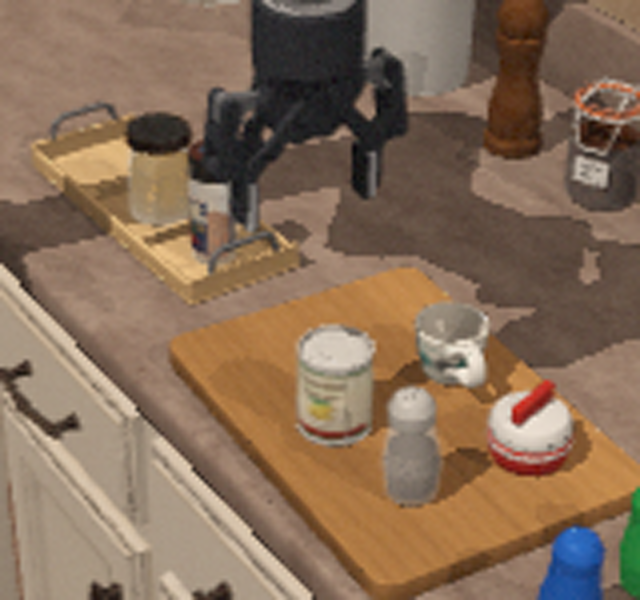

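The jar stands in the middle bay at crop (158,170) and the spice jar in the right bay at (210,215). The tin at (335,385) is untouched. Correct the position and grip the tin.

```bash
python3 -m pendant '[[1,[-0.4,2.3,0],0],[1,[-0.4,2.3,4],0],[1,[-0.4,2.3,8.5],0],[1,[-0.4,2.3,13],0],[1,[-0.4,2.3,15.4],0]]' 60
python3 -m pendant '[[1,[0,0,0],0],[-1,[0,0,0],0],[-1,[0,0,0],0],[-1,[0,0,0],0],[-1,[0,0,0],0]]' 60
python3 -m pendant '[[-1,[0,0,0],0],[-1,[0,0,0],0],[-1,[0,0,0],0]]' 60
python3 -m pendant '[[-1,[0,0,-1],0],[-1,[0,0,-4],0],[-1,[0,0,-8],0],[-1,[0,0,-12],0],[-1,[0,0,-13],0]]' 60
python3 -c "
from h import *
rel(.4795,.1855,.18,.025)"
```

```text
t: 14.65
ee_pos: [0.4271, -0.2701, 0.0456]
orientation: [-0.002, 0.724, 0.69, -0.0]
contact_force: [0.2, 0.1, 0.7]
opening: 0.0854
grasp_force: 0.0
t: 15.15
ee_pos: [0.4293, -0.2738, 0.0509]
orientation: [0.002, 0.725, 0.689, 0.0]
contact_force: [1.5, 1.7, 6.8]
opening: 0.0565
grasp_force: 63.8
t: 15.45
ee_pos: [0.4293, -0.2738, 0.0509]
orientation: [0.002, 0.725, 0.689, 0.0]
contact_force: [0.9, 1.8, 7.8]
opening: 0.0564
grasp_force: 63.8
t: 15.95
ee_pos: [0.4295, -0.2745, 0.1841]
orientation: [0.004, 0.725, 0.689, 0.0]
contact_force: [0.3, -0.8, -1.8]
opening: 0.0564
grasp_force: 64.3
t 15.95 shift cm [46.2   2.66  0.17] turn -4.3 yaw -2.9 pos [ 0.4295 -0.2745  0.1841] open 0.0564 j6 -0.67
```

```bash
python3 -m pendant '[[-1,[3.5,0.2,0],0],[-1,[8,0.5,0],-1],[-1,[12.5,0.8,0],-2],[-1,[17,1,0],-3],[-1,[21.5,1.3,0],-4.3]]'
python3 -m pendant '[[-1,[4.5,0,0],0],[-1,[9,-0.2,0],0],[-1,[13.5,-0.3,0],0],[-1,[18,-0.4,0],0],[-1,[21.5,-0.5,0],0]]'
python3 -m pendant '[[-1,[2,0,0],0],[-1,[3,0,0],0],[-1,[3,0,0],0],[-1,[3,0,0],0]]'
python3 -c "
from h import *
rel(.4795,.1865,.06,.025)"
```

```text
t: 16.45
ee_pos: [0.4512, -0.0574, 0.1788]
orientation: [-0.0, 0.698, 0.716, -0.0]
contact_force: [1.3, -0.6, -1.7]
opening: 0.0565
grasp_force: 64.3
t: 16.95
ee_pos: [0.4407, 0.1579, 0.1788]
orientation: [-0.0, 0.698, 0.716, -0.0]
contact_force: [1.0, -0.1, -1.8]
opening: 0.0563
grasp_force: 64.3
t: 17.35
ee_pos: [0.4408, 0.1849, 0.1786]
orientation: [0.0, 0.699, 0.716, -0.0]
contact_force: [-0.0, -0.0, -2.0]
opening: 0.0563
grasp_force: 64.3
t 17.35 shift cm [ 0.08  3.88 11.86] turn -0.1 yaw 1.4 pos [0.4408 0.1849 0.1786] open 0.0563 j6 0.21
```

Expected floor contact at TCP z ≈ 0.035. Hover at 0.06 and look.

```bash
python3 -m pendant '[[-1,[0.1,3.9,0],0],[-1,[0.1,3.9,4],0],[-1,[0.1,3.9,8],0],[-1,[0.1,3.9,11],0],[-1,[0.1,3.9,11.8],0]]'
python3 -m pendant '[[-1,[0,0,0],0],[-1,[0,0,0],0]]'
python3 -c "
from h import *
rel(.4795,.1865,.035,.025)
cv2.imwrite('pics/side5.png',cv2.resize(robot.capture('side')[110:220,170:290],None,fx=5,fy=5,interpolation=2))"
```

```text
t: 17.85
ee_pos: [0.478, 0.1857, 0.0578]
orientation: [-0.002, 0.699, 0.715, -0.003]
contact_force: [0.0, -0.7, -1.7]
opening: 0.0557
grasp_force: 64.6
t: 18.05
ee_pos: [0.4811, 0.1873, 0.0622]
orientation: [0.001, 0.699, 0.715, 0.001]
contact_force: [0.8, 0.8, -1.3]
opening: 0.0563
grasp_force: 64.6
t 18.05 shift cm [-0.08 -0.17  2.72] turn -0.1 yaw 1.3 pos [0.4811 0.1873 0.0622] open 0.0563 j6 0.2
```

View pics/side5.png

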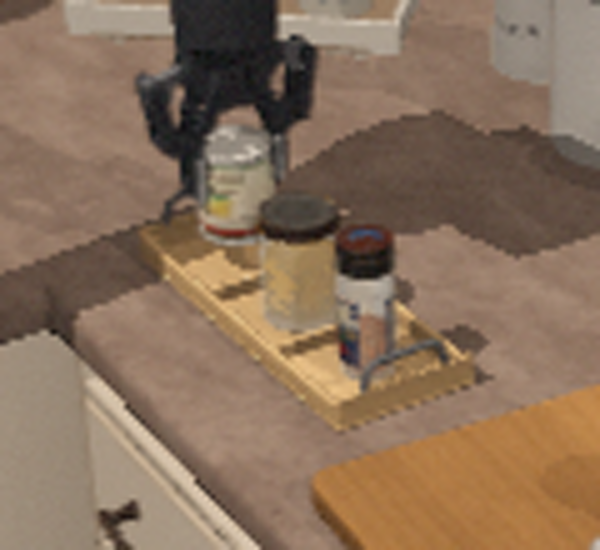

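The tin hangs at crop (237,185) over the left bay, clear of the jar and the wire grip. Jar and spice are upright. Lower the tin.

```bash
python3 -m pendant '[[-1,[0,-0.1,1],0],[-1,[0,-0.1,2],0],[-1,[0,-0.1,2.3],0],[-1,[0,-0.1,2.4],0],[-1,[0,-0.1,2.4],0]]'
python3 -m pendant '[[-1,[0,0,0.2],0],[-1,[0,0,0.2],0],[-1,[0,0,0.2],0]]'
python3 -m pendant '[[-1,[0,0,0.1],0],[-1,[0,0,0.1],0],[-1,[0,0,0.1],0]]'
```

```text
t: 18.6
ee_pos: [0.4788, 0.1877, 0.0366]
orientation: [-0.0, 0.698, 0.716, -0.0]
contact_force: [-0.0, -0.6, -1.4]
opening: 0.0564
grasp_force: 64.6
t: 18.9
ee_pos: [0.4793, 0.1878, 0.0354]
orientation: [0.0, 0.698, 0.716, 0.001]
contact_force: [-1.9, 0.6, 5.0]
opening: 0.056
grasp_force: 64.7
t: 19.2
ee_pos: [0.4792, 0.1879, 0.0354]
orientation: [0.0, 0.698, 0.716, 0.001]
contact_force: [-4.7, 0.3, 14.3]
opening: 0.0563
grasp_force: 66.0
```

```bash
python3 -m pendant '[[0.6,[0,0,-0.1],0],[1,[0,0,-0.1],0],[1,[0,0,-0.1],0],[1,[0,0,-3],0],[1,[0,0,-8],0]]' 40
python3 -m pendant '[[1,[0,0,-5],0],[1,[0,0,-9],0],[1,[0,0,-9],0],[1,[0,0,-9],0]]'
python3 -m pendant '[[1,[-4,-1,0],0],[1,[-8.6,-2,0],1],[1,[-13.2,-2.4,0],2],[1,[-17.8,-3.2,0],3],[1,[-22.4,-4,0],4.3]]'
python3 -m pendant '[[1,[-4.5,0,0],0],[1,[-9,0,0],0],[1,[-13.5,0,0],0],[1,[-18,0,0],0],[1,[-22,0,0],0]]'
python3 -c "
from h import *
rel(.43,-.368,.2,-.05)"
```

```text
t: 19.7
ee_pos: [0.4767, 0.187, 0.1116]
orientation: [-0.002, 0.699, 0.716, -0.003]
contact_force: [1.5, 1.2, 0.6]
opening: 0.0857
grasp_force: 0.0
t: 20.1
ee_pos: [0.479, 0.1877, 0.2041]
orientation: [0.0, 0.698, 0.716, 0.001]
contact_force: [-0.1, -0.3, -0.9]
opening: 0.0854
grasp_force: 0.0
t: 20.6
ee_pos: [0.4428, -0.0387, 0.2018]
orientation: [-0.002, 0.725, 0.689, -0.001]
contact_force: [0.1, -0.6, 0.3]
opening: 0.0854
grasp_force: 0.0
t: 21.1
ee_pos: [0.4318, -0.2586, 0.2015]
orientation: [-0.002, 0.725, 0.689, -0.0]
contact_force: [1.3, -0.2, -1.0]
opening: 0.0851
grasp_force: 0.0
t 21.1 shift cm [-10.94   0.38   0.12] turn -0.1 yaw -3.0 pos [ 0.4318 -0.2586  0.2015] open 0.0851 j6 -0.64
```

```bash
python3 -m pendant '[[1,[-4,0.2,0],0],[1,[-8,0.3,0],0],[1,[-10,0.4,0],0],[1,[-10.9,0.4,0],0],[1,[-10.9,0.4,0],0]]'
python3 -m pendant '[[1,[0,0,0],0],[1,[0,0,0],0]]'
python3 -c "
from h import *
print(px2w('side',[(293-.4,242.1),(190+335/4-.4,120+423/4-.4)],.022))
rel(.43,-.368,.048,-.05)
cv2.imwrite('pics/top6.png',cv2.resize(robot.capture('top')[130:270,130:360],None,fx=3.4,fy=3.4,interpolation=2))"
```

```text
t: 21.6
ee_pos: [0.4309, -0.3661, 0.2018]
orientation: [-0.002, 0.725, 0.688, 0.0]
contact_force: [-0.3, 0.3, -0.3]
opening: 0.0852
grasp_force: 0.0
t: 21.8
ee_pos: [0.4318, -0.3646, 0.2036]
orientation: [-0.0, 0.724, 0.689, 0.0]
contact_force: [0.1, 0.1, -0.3]
opening: 0.0855
grasp_force: 0.0
[[ 0.43174221 -0.37128207]
 [ 0.42825368 -0.27536376]]
t 21.8 shift cm [-0.36 -0.15 15.56] turn 0.0 yaw -2.8 pos [ 0.4318 -0.3646  0.2036] open 0.0855 j6 -0.79
```

View pics/top6.png

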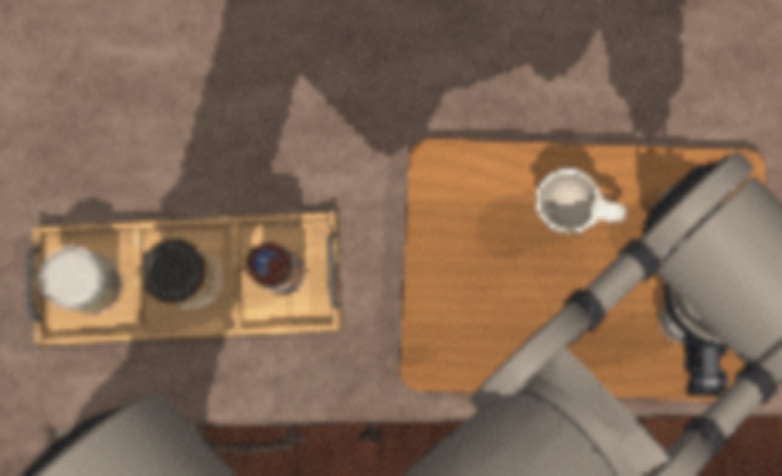

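The tin, jar and spice stand centred in their bays at crop (72,278), (174,270) and (270,265). The cup is unmoved at (568,200). I grip the shaker with the fingers part-closed to clear the timer.

```bash
python3 -m pendant '[[0.6,[-0.5,-0.1,0],0],[0.6,[-0.5,-0.1,2],0],[0.6,[-0.5,-0.1,5],0],[0.6,[-0.5,-0.1,5],0],[0.6,[-0.5,-0.1,5],0]]' 30
python3 -m pendant '[[0.6,[0,0,4],0],[0.6,[0,0,7],0],[0.6,[0,0,9.5],0],[0.6,[0,0,10.5],0],[0.6,[0,0,10.5],0]]' 30
python3 -m pendant '[[-1,[0,0,0],0],[-1,[0,0,0],0],[-1,[0,0,0],0],[-1,[0,0,0],0],[-1,[0,0,0],0]]' 30
python3 -m pendant '[[-1,[0,0,0],0],[-1,[0,0,0],0],[-1,[0,0,0],0]]' 30
python3 -c "
from h import *
rel(.43,-.37,.048,-.05)
cr=lambda L:[(130+(x+.5)/3.4-.5,130+(y+.5)/3.4-.5) for x,y in L]
print(px2w('top',cr([(174,270),(72,278),(270,265),(568,200)]),[.091,.078,.111,.071]))
cv2.imwrite('pics/side7.png',cv2.resize(robot.capture('side')[150:270,230:370],None,fx=4,fy=4,interpolation=2))"
```

```text
t: 22.35
ee_pos: [0.4304, -0.3709, 0.1542]
orientation: [-0.0, 0.725, 0.689, -0.0]
contact_force: [0.9, -0.1, 0.4]
opening: 0.0682
grasp_force: 0.0
t: 22.85
ee_pos: [0.4305, -0.3711, 0.0489]
orientation: [-0.0, 0.725, 0.689, -0.0]
contact_force: [-0.0, 0.1, 0.4]
opening: 0.0682
grasp_force: 0.0
t: 23.35
ee_pos: [0.4311, -0.372, 0.051]
orientation: [0.002, 0.725, 0.689, -0.0]
contact_force: [-0.2, 1.3, 6.7]
opening: 0.0398
grasp_force: 29.6
t: 23.65
ee_pos: [0.4312, -0.372, 0.051]
orientation: [0.002, 0.725, 0.689, -0.0]
contact_force: [-2.0, 0.7, 6.7]
opening: 0.0394
grasp_force: 29.6
t 23.65 shift cm [ 0.19 -0.13  0.3 ] turn -0.0 yaw -2.9 pos [ 0.4312 -0.372   0.051 ] open 0.0394 j6 -0.8
[[ 0.48314785  0.09121461]
 [ 0.47891106  0.1877601 ]
 [ 0.48395171  0.00092215]
 [ 0.54272539 -0.26587383]]
```

View pics/side7.png

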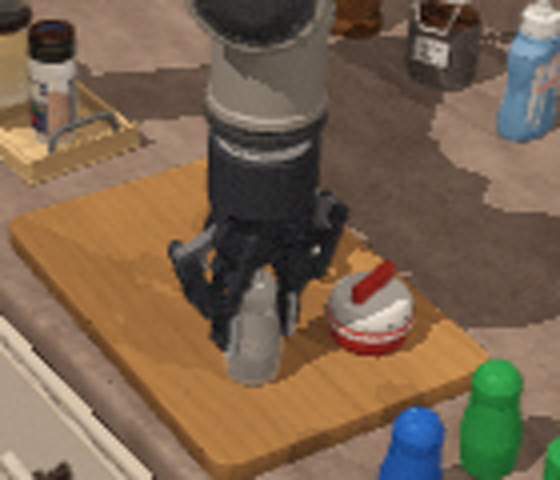

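The fingers hold the shaker, foot at crop (253,375), clear of the timer at (370,315). Lift and carry it to the jar.

```bash
python3 -m pendant '[[-1,[0,0,-1],0],[-1,[0,0,-4],0],[-1,[0,0,-8],0],[-1,[0,0,-12],0],[-1,[0,0,-13.5],0]]' 30
python3 -m pendant '[[-1,[0,0,0],0]]'
python3 -c "
from h import *
rel(.483,.0922,.18,-.05)"
```

```text
t: 24.2
ee_pos: [0.4317, -0.3723, 0.1895]
orientation: [0.004, 0.725, 0.689, -0.0]
contact_force: [0.3, -0.7, -0.3]
opening: 0.0396
grasp_force: 30.3
t: 24.3
ee_pos: [0.4315, -0.3721, 0.1878]
orientation: [0.004, 0.725, 0.689, -0.0]
contact_force: [0.3, 0.3, -1.6]
opening: 0.0397
grasp_force: 30.3
t 24.3 shift cm [46.64  2.79  0.55] turn -0.0 yaw -2.9 pos [ 0.4315 -0.3721  0.1878] open 0.0397 j6 -0.8
```

```bash
python3 -m pendant '[[-1,[3,0.2,0],0],[-1,[7,0.4,0],0],[-1,[11,0.6,0],0],[-1,[15,0.9,0],0],[-1,[19,1.1,0],0]]'
python3 -m pendant '[[-1,[4,0.2,0],0],[-1,[8,0.4,0],0],[-1,[12,0.7,0],0],[-1,[16,0.9,0],0],[-1,[20,1.2,0],0]]'
python3 -m pendant '[[-1,[4,0.3,0],0],[-1,[6.5,0.4,0],0],[-1,[7.6,0.5,0],0],[-1,[7.6,0.5,0],0],[-1,[7.6,0.5,0],0]]'
python3 -c "
from h import *
rel(.483,.0922,.135,-.05)"
```

```text
t: 24.8
ee_pos: [0.4503, -0.1799, 0.1828]
orientation: [-0.001, 0.725, 0.689, -0.0]
contact_force: [1.1, 0.0, -2.2]
opening: 0.0392
grasp_force: 30.3
t: 25.3
ee_pos: [0.4723, 0.0191, 0.1829]
orientation: [-0.001, 0.725, 0.689, -0.001]
contact_force: [1.0, -0.8, -0.2]
opening: 0.0395
grasp_force: 30.3
t: 25.8
ee_pos: [0.4817, 0.0922, 0.1833]
orientation: [-0.0, 0.725, 0.689, -0.001]
contact_force: [0.2, 0.4, -0.1]
opening: 0.0396
grasp_force: 30.3
t 25.8 shift cm [0.01 0.14 4.83] turn -0.0 yaw -2.9 pos [0.4817 0.0922 0.1833] open 0.0396 j6 0.08
```

```bash
python3 -m pendant '[[-1,[0,0.1,1.5],0],[-1,[0,0.1,3.5],0],[-1,[0,0.1,5],0],[-1,[0,0.1,5.5],0],[-1,[0,0.1,5.5],0]]'
python3 -m pendant '[[-1,[0,0,0],0]]'
python3 -c "
from h import *
rel(.483,.0922,.1205,-.05)
cv2.imwrite('pics/side8.png',cv2.resize(robot.capture('side')[90:200,170:290],None,fx=5,fy=5,interpolation=2))"
```

```text
t: 26.3
ee_pos: [0.4827, 0.0918, 0.1283]
orientation: [-0.0, 0.725, 0.688, -0.001]
contact_force: [0.8, -0.1, -0.8]
opening: 0.0394
grasp_force: 30.3
t: 26.4
ee_pos: [0.4835, 0.0923, 0.1294]
orientation: [0.0, 0.725, 0.689, 0.0]
contact_force: [-0.0, -0.4, -1.4]
opening: 0.0395
grasp_force: 30.3
t 26.4 shift cm [-0.02 -0.05  0.89] turn -0.1 yaw -3.0 pos [0.4835 0.0923 0.1294] open 0.0395 j6 0.08
```

View pics/side8.png

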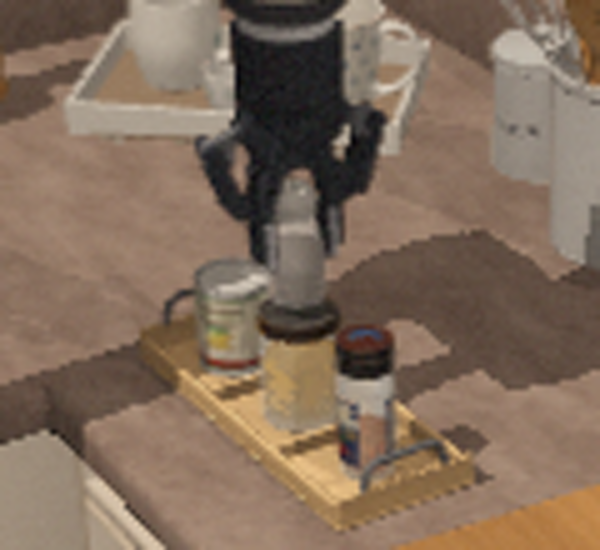

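The shaker's foot at crop (298,300) hangs about 9 mm above the lid centre (299,316), well centred. Lower it gently.

```bash
python3 -m pendant '[[-1,[0,0,0.3],0],[-1,[0,0,0.6],0],[-1,[0,0,0.7],0],[-1,[0,0,0.7],0],[-1,[0,0,0.7],0]]'
python3 -m pendant '[[-1,[0,0,0.1],0],[-1,[0,0,0.1],0],[-1,[0,0,0.1],0]]'
python3 -m pendant '[[-1,[0,0,0.1],0],[-1,[0,0,0.1],0],[-1,[0,0,0.1],0]]'
```

```text
t: 26.95
ee_pos: [0.483, 0.093, 0.1218]
orientation: [0.0, 0.725, 0.689, -0.0]
contact_force: [-0.6, -0.2, -0.9]
opening: 0.0393
grasp_force: 30.3
t: 27.25
ee_pos: [0.483, 0.0929, 0.1208]
orientation: [0.0, 0.725, 0.689, -0.0]
contact_force: [-0.7, -0.1, -1.1]
opening: 0.0396
grasp_force: 30.3
t: 27.55
ee_pos: [0.4832, 0.0931, 0.1206]
orientation: [0.0, 0.725, 0.689, 0.0]
contact_force: [-2.0, 1.5, 7.0]
opening: 0.0392
grasp_force: 31.2
```

```bash
python3 -m pendant '[[0.1,[0,0,0],0],[0.4,[0,0,0],0],[0.7,[0,0,0],0],[0.7,[0,0,0],0],[0.7,[0,0,0],0]]'
python3 -m pendant '[[0.7,[0,0,-2],0],[0.7,[0,0,-5],0],[0.8,[0,0,-9],0],[1,[0,0,-12],0],[1,[0,0,-12],0]]'
python3 -m pendant '[[1,[-4,-3,0],0],[1,[-8,-6,0],0],[1,[-12,-8,0],0],[1,[-16,-9,0],0],[1,[-20,-9,0],0]]'
python3 -c "
from h import *
a=robot.capture('side')[90:210,170:300];b=robot.capture('top')[150:260,130:360]
cv2.imwrite('pics/fin.png',np.vstack([cv2.resize(a,(345,318),interpolation=2),cv2.resize(b,(345,165))]));
cv2.imwrite('pics/fin.png',np.hstack([cv2.resize(a,(433,400),interpolation=2),cv2.resize(b[:,:110],(360,400),interpolation=2)]))
"
```

```text
t: 28.05
ee_pos: [0.483, 0.0929, 0.1197]
orientation: [-0.0, 0.725, 0.689, -0.0]
contact_force: [-0.1, 0.1, 0.3]
opening: 0.0724
grasp_force: 0.0
t: 28.55
ee_pos: [0.4851, 0.093, 0.244]
orientation: [0.003, 0.725, 0.689, 0.003]
contact_force: [0.8, 0.2, -0.0]
opening: 0.0854
grasp_force: 0.0
t: 29.05
ee_pos: [0.3811, -0.1031, 0.2393]
orientation: [-0.0, 0.725, 0.689, -0.0]
contact_force: [0.1, 0.0, -0.6]
opening: 0.0857
grasp_force: 0.0
```

View pics/fin.png

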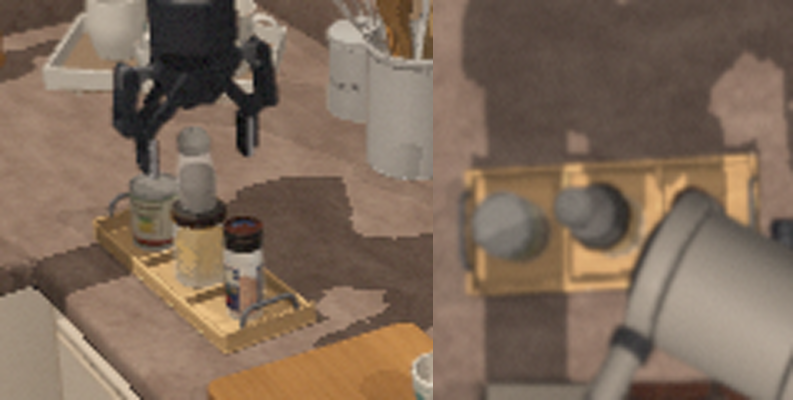

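The shaker stands upright and centred on the jar lid (side, (195,210)). The tin, jar and spice stand in their bays, and the gripper is clear of everything.

```bash
python3 -m pendant '[[1,[0,0,0],0],[1,[0,0,0],0],[1,[0,0,0],0],[1,[0,0,0],0],[1,[0,0,0],0]]'
python3 -c "
from bench import robot
print(robot.sign_off())"
```

```text
t: 29.65
ee_pos: [0.3831, -0.1015, 0.2397]
orientation: [0.0, 0.724, 0.689, -0.0]
contact_force: [-0.9, -0.0, -0.2]
opening: 0.0849
grasp_force: 0.0
the job is handed in; nothing more can be done
None
```

The job is handed in at about 30 s: in the last pictures the tin, jar and spice jar stand upright in the left, middle and right bays with the shaker centred on the jar's lid, and the arm never touched the cup or timer; the hand-in gave no verdict.

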